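Clear the wax carver's bench into rest, stock trays and scrap bowl

TASK

Clear up after carving: lay the red and the white carving tool in the two free places of the wooden tool rest, one in each, handles in the notches of both rails and tips pointing toward the tip guard like the knife that is already there. Lay each wax block flat in the grey tray that holds the same colour of wax, beside the block already in it and square with it, and put the wax rod offcut in the light-blue scrap bowl.

Things in the scene. Friction and masses are not known exactly. Their poses are not given: they have to be found in the camera images.
- red_scriber: loose carving tool with a round red handle, 105 x 11 mm, lying flat. Origin on its underside, halfway along. Own -y points to the thin steel tip (52 mm from the origin), +y to the butt. The handle spans y = -17 to +53 mm; grip it across at y = +18, its middle and point of balance. At the start the tip points away from the robot, within 0.8 rad of world +x. About 30 g.
- white_burnisher: loose carving tool with a round white handle, 112 x 11 mm, lying flat. Origin on its underside, halfway along. Own -y points to the thin steel tip (56 mm from the origin), +y to the butt. The handle spans y = -19 to +56 mm; grip it across at y = +18, its middle and point of balance. At the start the tip points away from the robot, within 0.8 rad of world +x. About 30 g.
- turquoise_block: loose sawn block of turquoise carving wax, 32 x 52 x 20 mm (its x, y, z), lying flat; origin in the middle of its underside. At the start its y axis (long side) lies within 0.8 rad of world x. Grip it across x, the short side. About 35 g.
- blue_block: loose sawn block of dark blue carving wax, 30 x 46 x 26 mm (its x, y, z), lying flat; origin in the middle of its underside. At the start its y axis (long side) lies within 0.8 rad of world x. Grip it across x, the short side. About 35 g.
- wax_rod: loose turquoise wax rod, a straight offcut, 12 mm thick and 70 mm long along its y axis; origin on the underside, halfway along. At the start its y axis lies within 0.8 rad of world x. Grip it across. About 12 g.
- tool_rest: wooden rest, 144 (x) x 140 (y) mm, fixed. Origin mid-underside; +x, away from the robot within 0.35 rad, to the tip guard (34 mm high) at its far edge. Rails along y at x = -53 and -7 mm, 8 thick, 34 high; fingers fit between them. V notches at y = +44 (holds a fixed knife), 0 and -44 (free): 28 mm wide at the top, floor at z = 22. Seat a tool's handle middle at x = -30, underside on the floor.
- tray_turquoise: shallow grey tray, front tab and wax block in it both turquoise. 104 (x) x 134 (y) mm, walls 3 mm thick and 12 high, floor at 3 mm. Origin mid-underside; +x away from the robot within 0.35 rad. The block in it (fixed, 14 mm high) lies along x and fills y = +34 to +62 mm; the floor is free from y = -64 to +34. A block laid at x = 0, y = -17 leaves room for the fingers. Fixed.
- tray_blue: shallow grey tray, front tab and wax block in it both dark blue. 104 (x) x 134 (y) mm, walls 3 mm thick and 12 high, floor at 3 mm. Origin mid-underside; +x away from the robot within 0.35 rad. The block in it (fixed, 26 mm high) lies along x and fills y = +32 to +62 mm; the floor is free from y = -64 to +32. A block laid at x = 0, y = -17 leaves room for the fingers. Fixed.
- bowl: round light-blue plastic bowl with a bit of turquoise wax scrap stuck in it, 153 mm across the rim and 70 mm high, inner floor about 5 mm above the bench and about 60 mm across, walls sloping out to the rim. Origin in the middle of its underside. Fixed.
There are look-alikes about, which are no part of the job. What is shaped like the turquoise_block but orange or pink is not meant.

How it is judged:
By the outcome, as a careful person would: the job done as asked, in the order asked, and still so for the second after the job is handed in, with the robot touching nothing.
It also fails if it takes over 125 s, if anything falls off the work surface, if the arm or the gripper's body presses on something with over 40 N, if the wrist force passes 120 N, or if a joint passes its speed limit or range.

ROBOT

A 7-joint arm with a two-finger parallel gripper is mounted at the origin on a cart in front of the work surface, level with it; the furniture and walls round the work are solid. World frame = base frame: x ahead of the robot, y to its left, z up, the work surface at z = 0. Lengths are in m, angles in rad, forces in N, time in s.
With the tool pointing down it reaches from about 0.425 to 0.925 m from the base axis. Payload 6.8 kg.
Tool frame: the origin (TCP) lies midway between the tips of the shut fingers; the grasp point (between the pads) lies r.grip_point_offset behind it (r.grip_point_offset is the distance from the TCP to the grasp point, in m); z points along the fingers, y is the line along which they close (so a half turn about z gives the same grasp; the last joint's range is limited). The gripper opens to 85 mm and grips with 20 to 120 N. Pads are 22 mm wide; open, the fingers measure 114 mm over their backs; the gripper's body (76 mm by 85 mm) begins 54 mm behind the grasp point. The pads swing forward as they close: fully open they stand 13 mm farther back than shut.
Start: joints at [1.066, 0.477, 0.022, 1.555, -0.011, 1.109, -0.083], TCP at [0.261, -0.623, 0.231] pointing down, gripper open.
Joint ranges: [-2.96, 2.96], [-0.34, 2.1], [-1.41, 1.46], [0.24, 2.44], [-1.37, 4.51], [0.17, 1.92], [-2.96, 2.96]. Speed limits (rad/s): [2.39, 2.39, 3.14, 3.14, 3.14, 3.14, 3.14].

INTERFACE

Orientations are given as a rotation vector (axis times angle).
In Python, from bench import r gives the robot as it stands. The module is installed in compiled form; this text tells all that it offers.
- The arm moves only by the shell command python3 -m crank 'ROWS' [FORCE]. ROWS is JSON, a list of rows, each a list of 5 numbers: the shift along the world's x, y, z in units of 200 mm (1.0 is 200 mm), then the turn about the world's z in units of 45 degrees (1.0 is 45 degrees), then the opening, from -1 (shut) to 1 (fully open). In form: [[dx, dy, dz, turn, jaw], ...]. A call has 1 to 8 rows; each row shifts and turns the commanded pose from where the row before left it; what a row does not reach is not made up. A row lasts 1/12 s, in which the tool goes at most 41.7 mm and 7.16 degrees, less where a joint would pass 70% of its speed; a pose out of reach is approached as far as the arm can. A call with a number of a shift or a turn outside -1 to 1 is refused whole. A call with a gripper value outside its range is refused whole. The fingers move at their own pace and stop on an object; FORCE is the grip in N (left out, the last holds). Time passes only in rows, so rows that do not move let the fingers close. It gives the time, the measured TCP pose, the force, the opening and the grip force at its end, in the units of the state.
- r.get_obs(): the state, without advancing time (a new reading comes with each control period).
- r.grab_frame(name): name is "scene" or "top" or "wrist"; returns the picture (420x560x3 uint8, blue, green, red); there is no depth.
- r.camera_model(name): a dict with "fx", "fy", "cx", "cy" (pixels), "R" (3x3) and "t" (3): a world point X has camera coordinates R X + t. Camera axes: x right, y down, z forward; pixel columns grow to the right and rows downward; lengths in m; the calibration is good to about 2 mm. A picture is of the moment at which its call begins: read the wrist's pose just before it. camera_model takes no time and is no camera call; for the wrist camera it gives the pose at the moment of the call.
- r.hand_in(): hands the job in; it is judged then, once.
The state is a dict: "clock": time; "joints": joint angles; "qvel": joint speeds; "tau": joint torques, N m; "tcp_pos": TCP position; "orientation": TCP orientation; "contact_force": force on the tool from outside, world axes, zero at the start; "moment": the same for the moment, N m; "grip_width": finger opening in m; "gripper_force": force on a finger pad.
Only numpy, scipy, OpenCV 4.12 (cv2) and the standard library are available. Lean on these libraries where they do the work, as an engineer would, in place of code of your own. Each camera call takes 0.05 s, during which the arm holds its last target. There are 200 camera calls.

## Working session

There is one attempt and no reset: what is moved stays moved. The work goes in short steps, Python scripts to look and compute and a shell command to move; the robot and the scene stay as the last step left them, time stands still between calls to the robot, and variables do not carry over. Pictures are saved under pics/ and viewed, at most 14 in all, crops included, and the job is handed in when it is done.

```bash
mkdir -p pics
python3 - <<'E'
from bench import r
import cv2,numpy as np
for n in("top","scene"):
    cv2.imwrite(f"pics/{n}0.png",r.grab_frame(n)); m=r.camera_model(n); print(n,m)
print(r.get_obs(),r.grip_point_offset)
E
```

```text
top {'fx': 388.00147942409404, 'fy': 388.00147942409404, 'cx': 280.6324678360346, 'cy': 208.07986548215095, 'R': array([[-0.00666201, -0.99951617, -0.03038159],
       [-0.98322395,  0.0120856 , -0.18200166],
       [ 0.18228078,  0.02865941, -0.98282875]]), 't': array([0.100673  , 0.50351617, 0.82920223])}
scene {'fx': 494.50264855594065, 'fy': 494.50264855594065, 'cx': 285.57307866628145, 'cy': 210.04192189147219, 'R': array([[-0.56975041, -0.82181395, -0.00251072],
       [-0.47614906,  0.33259347, -0.81404156],
       [ 0.66982576, -0.46260503, -0.5808012 ]]), 't': array([0.3573662 , 0.2521872 , 1.17848845])}
{'clock': 0.1, 'joints': array([ 1.065871  ,  0.4776911 ,  0.022364  ,  1.55631898, -0.01152143,
        1.10931258, -0.08305617]), 'qvel': array([-0.00042433, -0.00124225,  0.00020853, -0.00271934,  0.00048731,
        0.00048569,  0.00083908]), 'tau': array([ 5.39595800e-03, -5.97760713e+01,  1.61413271e+00, -2.81953937e+01,
        1.28756335e-02,  5.02189941e-03,  3.76557580e-06]), 'tcp_pos': array([ 0.26066606, -0.62207461,  0.2304552 ]), 'orientation': array([-3.07842997e+00, -6.19000128e-01,  6.57426911e-04]), 'contact_force': array([ 0.48349169,  0.08007736, -0.6446999 ]), 'moment': array([-0.00404819,  0.0083256 , -0.01690832]), 'gripper_force': 0.0, 'grip_width': 0.08545660090371285} 0.0187
```

View pics/top0.png

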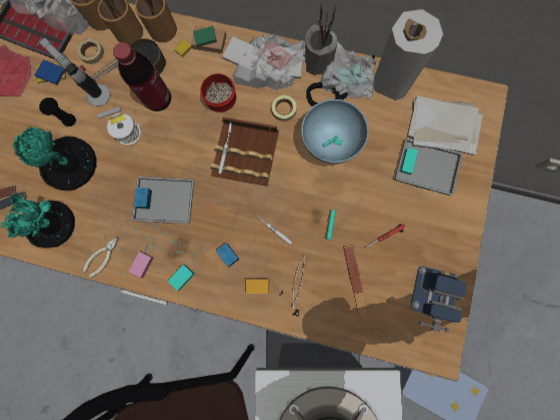

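View pics/scene0.png

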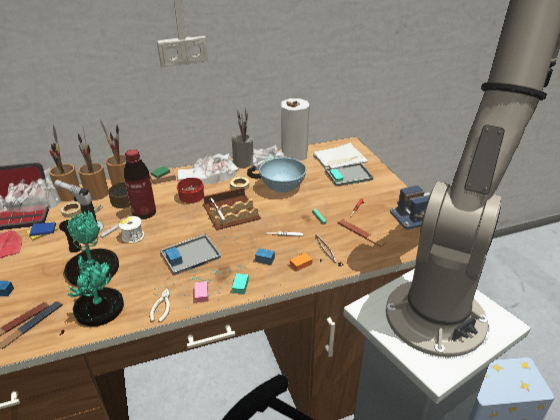

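Run:
```python
import cv2,numpy as np
a=cv2.imread("pics/top0.png")
cv2.imwrite("pics/z1.png",cv2.resize(a[190:325,240:420],None,fx=4.4,fy=4.4,interpolation=cv2.INTER_CUBIC))
cv2.imwrite("pics/z2.png",cv2.resize(a[100:300,120:320],None,fx=3,fy=3,interpolation=cv2.INTER_CUBIC))
cv2.imwrite("pics/z3.png",cv2.resize(a[90:200,290:470],None,fx=4.4,fy=4.4,interpolation=cv2.INTER_CUBIC))
```

```text
(no output)
```

View pics/z1.png

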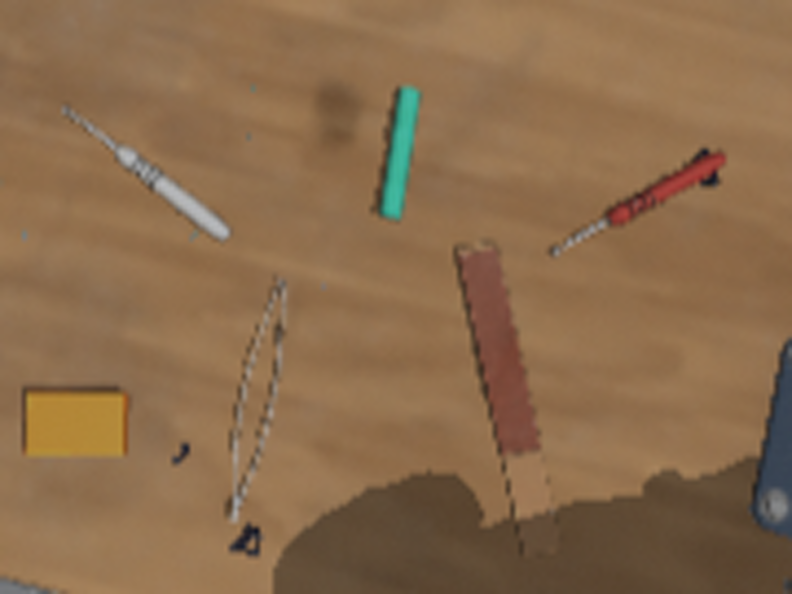

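View pics/z2.png

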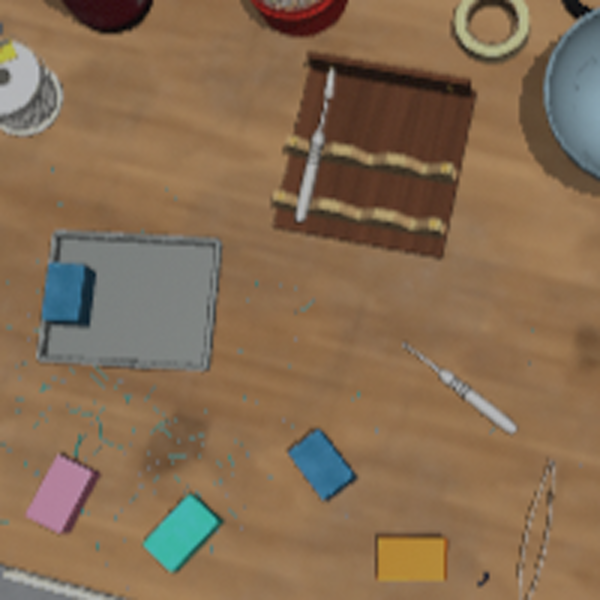

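View pics/z3.png

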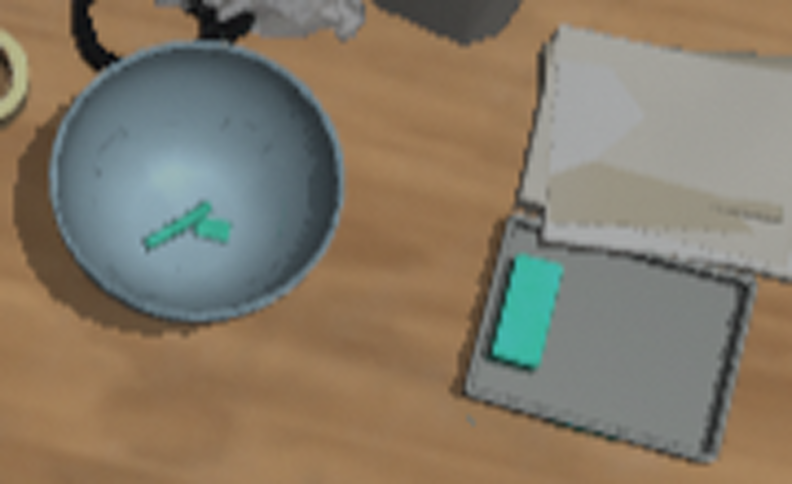

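```bash
cat > h.py <<'E'
import numpy as np, cv2
from bench import r
from scipy.optimize import least_squares
def ray(uv,z,m):
    uv=np.atleast_2d(np.array(uv,float)); d=np.c_[(uv[:,0]-m["cx"])/m["fx"],(uv[:,1]-m["cy"])/m["fy"],np.ones(len(uv))]@m["R"]
    c=-m["R"].T@m["t"]; return c+d*((np.broadcast_to(z,len(uv))-c[2])/d[:,2])[:,None]
def proj(X,m):
    p=np.asarray(X)@m["R"].T+m["t"]; return np.c_[m["fx"]*p[:,0]/p[:,2]+m["cx"],m["fy"]*p[:,1]/p[:,2]+m["cy"]]
def place(L,p):
    c,s=np.cos(p[2]),np.sin(p[2]); L=np.asarray(L,float)
    return np.c_[p[0]+c*L[:,0]-s*L[:,1],p[1]+s*L[:,0]+c*L[:,1],L[:,2]]
def fit(L,uv,m,p0=(.6,0,0)):
    o=least_squares(lambda p:(proj(place(L,p),m)-uv).ravel(),p0); return o.x,np.sqrt(np.mean(o.fun**2))
E
cat > m1.py <<'E'
from h import *
m=r.camera_model("top")
Z1=lambda p:(np.array(p)+.5)/4.4-.5+[240,190]
Z2=lambda p:(np.array(p)+.5)/3-.5+[120,100]
Z3=lambda p:(np.array(p)+.5)/4.4-.5+[290,90]
np.set_printoptions(precision=4,suppress=True)
mm=lambda l:np.array(l)/1000
print("rest",fit(mm([[-7,70,34],[-7,-70,34],[-53,70,34],[-53,-70,34],[72,70,34],[72,-70,34]]),Z2([(287,145),(456,172),(273,198),(445,228),(310,53),(476,82)]),m))
T=mm([[52,67,12],[52,-67,12],[-52,-67,12],[-52,67,12]])
print("tb",fit(T,Z2([(55,231),(220,240),(210,370),(38,360)]),m))
print("tt",fit(T,Z3([(515,218),(752,280),(712,462),(463,392)]),m))
print("bowl",ray(Z3((197,182)),.07,m))
for n,a,b,f,h in(("red",(552,253),(725,158),Z1,.0055),("white",(65,107),(226,236),Z1,.0055),("rod",(410,88),(392,218),Z1,.009)):
    P=ray(f([a,b]),h,m); d=P[0]-P[1]; print(n,P[:,:2].ravel(),"mid",P.mean(0)[:2],"len",np.hypot(*d[:2]),"yaw of tip",np.arctan2(d[1],d[0]))
for n,c,w,l,h in(("turq",[(192,492),(222,522),(175,572),(143,540)],32,52,20),("blue",[(356,473),(328,500),(288,464),(319,428)],30,46,26)):
    P=ray(Z2(c),h/1e3,m); s=np.linalg.norm(np.diff(P[[0,1,2,3,0]],axis=0),axis=1)*1e3
    d=P[1]-P[2]+P[0]-P[3]; print(n,P.mean(0),"sides",s,"long yaw",np.arctan2(d[1],d[0]))
E
python3 m1.py
```

```text
rest (array([ 0.6485,  0.1821, -0.1991]), np.float64(0.6179808879102466))
tb (array([ 0.5352,  0.3771, -0.0635]), np.float64(0.4442591526571625))
tt (array([ 0.6079, -0.2542, -0.3037]), np.float64(0.4614876194805804))
bowl [[ 0.6773 -0.0283  0.07  ]]
red [ 0.4181 -0.0976  0.4674 -0.1909] mid [ 0.4428 -0.1442] len 0.10555170918526882 yaw of tip 2.057225670928326
white [0.4989 0.1594 0.4286 0.0736] mid [0.4638 0.1165] len 0.11096946712831243 yaw of tip 0.884744334781538
rod [ 0.5065 -0.0256  0.437  -0.014 ] mid [ 0.4717 -0.0198] len 0.07044335554881463 yaw of tip -0.16559004289126475
turq [0.3533 0.3254 0.02  ] sides [32.9564 50.4952 34.934  50.8028] long yaw -0.7696459472991927
blue [0.4013 0.2188 0.026 ] sides [29.0021 41.3031 35.6649 44.8416] long yaw -2.371613780192619
```

```bash
python3 -m crank '[[0.068,0.165,-0.0145,0.151,0],[0.068,0.165,-0.0145,0.151,0],[0.068,0.165,-0.0145,0.151,0],[0.068,0.165,-0.0145,0.151,0],[0.068,0.165,-0.0145,0.151,0],[0.068,0.165,-0.0145,0.151,0],[0.068,0.165,-0.0145,0.151,0]]' 40
python3 -m crank '[[0.068,0.165,-0.0145,0.151,0],[0.068,0.165,-0.0145,0.151,0],[0.068,0.165,-0.0145,0.151,0],[0.068,0.165,-0.0145,0.151,0],[0.068,0.165,-0.0145,0.151,0],[0.068,0.165,-0.0145,0.151,0],[0.068,0.165,-0.0145,0.151,0],[0,0,0,0,0]]'
cat > look.py <<'E'
import sys
from h import *
np.set_printoptions(precision=4,suppress=True)
m=r.camera_model("wrist"); o=r.get_obs(); f=r.grab_frame("wrist"); cv2.imwrite(f"pics/{sys.argv[1]}.png",f)
np.savez(f"pics/{sys.argv[1]}.npz",**m)
R=cv2.Rodrigues(o["orientation"])[0]
print(o["clock"],o["tcp_pos"],"closing yaw",np.arctan2(R[1,1],R[0,1]),"F",o["contact_force"],"w",o["grip_width"],"cam",-m["R"].T@m["t"], "axis",m["R"][2])
E
python3 look.py w1
```

```text
clock: 0.68
tcp_pos: [0.3562, -0.3897, 0.2107]
orientation: [-2.563, -1.816, 0.0]
contact_force: [0.7, -0.1, 0.7]
grip_width: 0.0428
gripper_force: 0.0
clock: 1.35
tcp_pos: [0.4535, -0.1532, 0.1906]
orientation: [-1.6, -2.703, -0.005]
contact_force: [0.0, 0.2, 0.2]
grip_width: 0.0426
gripper_force: 0.0
1.35 [ 0.4535 -0.1532  0.1906] closing yaw 0.5017839649004934 F [0.0219 0.2355 0.2245] w 0.04262771881139283 cam [ 0.4136 -0.082   0.3333] axis [ 0.1562 -0.2789 -0.9475]
```

View pics/w1.png

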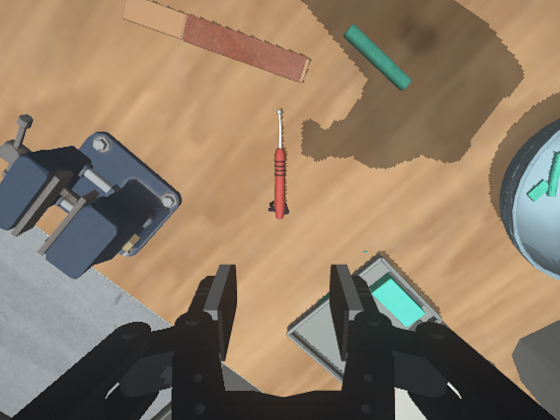

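```bash
cat > seg.py <<'E'
import sys
from h import *
np.set_printoptions(precision=4,suppress=True)
# seg.py pic u1 v1 u2 v2 h : tip, butt
m=dict(np.load(f"pics/{sys.argv[1]}.npz")); a=list(map(float,sys.argv[2:])) 
P=ray([a[:2],a[2:4]],a[4],m); d=P[0]-P[1]; L=np.hypot(*d[:2]); mid=P.mean(0)
print("mid",mid,"len",L,"yaw",np.arctan2(d[1],d[0]),"grip+18",mid-0.018*d/L)
E
python3 seg.py w1 280 109 280 218 .0055; python3 seg.py w1 348 29 408 87 .009
```

```text
mid [ 0.4446 -0.142   0.0055] len 0.10494709066117004 yaw 2.0698535461618235 grip+18 [ 0.4532 -0.1578  0.0055]
mid [ 0.4738 -0.0187  0.009 ] len 0.0719339255152384 yaw 2.9533922388909533 grip+18 [ 0.4915 -0.022   0.009 ]
```

```bash
python3 -m crank '[[-0.005,-0.029,-0.17,0,0],[0,0,-0.19,0,0],[0,0,-0.19,0,0],[0,0,-0.19,0,0],[0,0,-0.13,0,0],[0,0,-0.065,0,0],[0,0,0,0,0]]'
python3 -m crank '[[0,0,0,0,-1],[0,0,0,0,-1],[0,0,0,0,-1],[0,0,0,0,-1],[0,0,0,0,-1]]' 40
```

```text
clock: 1.98
tcp_pos: [0.4473, -0.1669, 0.0007]
orientation: [-1.621, -2.684, 0.003]
contact_force: [-0.2, 0.3, -0.1]
grip_width: 0.0426
gripper_force: 0.0
clock: 2.4
tcp_pos: [0.4512, -0.1671, 0.0049]
orientation: [1.621, 2.688, 0.0]
contact_force: [-0.5, -1.6, 5.9]
grip_width: 0.0083
gripper_force: 39.7
```

```bash
python3 -m crank '[[0,0,0,0,-0.4],[0,0,0,0,-0.4],[0,0.035,0,0,-0.4],[0,0,-0.02,0,-0.4],[0,0,0,0,-0.4],[0,0,0,0,-0.4]]' 25
python3 -m crank '[[0,0,0,0,-1],[0,0,0,0,-1],[0,0,0,0,-1],[0,0,0,0,-1],[0,0,0,0,-1]]' 25
```

```text
clock: 2.9
tcp_pos: [0.4507, -0.158, -0.0001]
orientation: [1.619, 2.692, 0.001]
contact_force: [-1.7, 3.1, 8.1]
grip_width: 0.0256
gripper_force: 4.3
clock: 3.32
tcp_pos: [0.4512, -0.1588, 0.0004]
orientation: [1.619, 2.69, 0.001]
contact_force: [-1.3, 1.7, 13.3]
grip_width: 0.0094
gripper_force: 28.2
```

```bash
python3 -m crank '[[0,0,0.05,0,-1],[0,0,0.1,0,-1],[0,0,0.15,0,-1],[0,0,0.15,0,-1],[0,0,0,0,-1],[0,0,0,0,-1],[0,0,0,0,-1]]' 40
python3 look.py w2
```

```text
clock: 3.9
tcp_pos: [0.4497, -0.1593, 0.0894]
orientation: [-1.621, -2.691, 0.001]
contact_force: [-0.6, 0.0, -0.3]
grip_width: 0.0086
gripper_force: 39.3
3.9 [ 0.4497 -0.1593  0.0894] closing yaw 0.4863407930194178 F [-0.5797  0.011  -0.3287] w 0.008580797920625593 cam [ 0.4112 -0.0871  0.2319] axis [ 0.15   -0.2844 -0.9469]
```

View pics/w2.png

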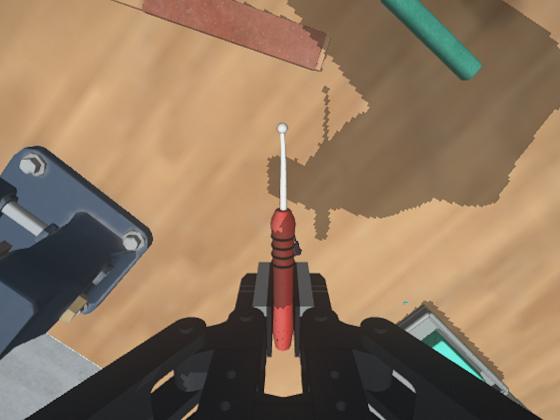

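```bash
python3 seg.py w2 282 128 282 349 .095
python3 - <<'E'
import numpy as np
# target: rest pose
p=(.6485,.1821,-.1991);c,s=np.cos(p[2]),np.sin(p[2])
for y in(0,-.044): print(p[0]+c*-.03-s*y,p[1]+s*-.03+c*y)
E
```

```text
mid [ 0.4415 -0.1451  0.095 ] len 0.10383252220304164 yaw 2.0563071423074772 grip+18 [ 0.4499 -0.1611  0.095 ]
0.6190926505013635 0.18803361571599028
0.6103900141179112 0.14490283645132349
```

```bash
python3 -m crank '[[0,0,0.1,-0.151,-1],[0.05,0.1,0.1,-0.151,-1],[0.05,0.1,0,-0.151,-1],[0.05,0.1,0,-0.151,-1],[0.05,0.1,0,-0.151,-1],[0.05,0.1,0,-0.151,-1],[0.05,0.1,0,-0.151,-1],[0.05,0.1,0,-0.151,-1]]'
python3 -m crank '[[0.05,0.1,0,-0.151,-1],[0.05,0.1,0,-0.151,-1],[0.05,0.1,0,-0.151,-1],[0.05,0.1,0,-0.151,-1],[0.05,0.1,0,-0.151,-1],[0.05,0.1,0,-0.151,-1],[0.05,0.1,0,-0.151,-1],[0.05,0.1,0,-0.151,-1]]'
python3 -m crank '[[0.05,0.1,0,-0.151,-1],[0.05,0.1,0,-0.151,-1],[0.004,0.035,0,-0.151,-1],[0,0,0,0,-1],[0,0,0,0,-1],[0,0,0,0,-1]]'
python3 look.py w3
```

```text
clock: 4.62
tcp_pos: [0.5196, -0.0183, 0.1281]
orientation: [-2.675, -1.645, 0.004]
contact_force: [-0.4, 0.5, -0.6]
grip_width: 0.0088
gripper_force: 39.3
clock: 5.28
tcp_pos: [0.5996, 0.1414, 0.1277]
orientation: [3.131, 0.242, -0.005]
contact_force: [0.1, 0.4, -0.9]
grip_width: 0.0088
gripper_force: 39.3
clock: 5.78
tcp_pos: [0.6203, 0.1861, 0.1285]
orientation: [3.125, -0.303, -0.003]
contact_force: [0.3, -0.7, -0.2]
grip_width: 0.0085
gripper_force: 39.3
5.7833 [0.6203 0.1861 0.1285] closing yaw -1.7644294653860901 F [ 0.2855 -0.697  -0.2189] w 0.008549953769651633 cam [0.7022 0.1693 0.2709] axis [-0.3181  0.0607 -0.9461]
```

View pics/w3.png

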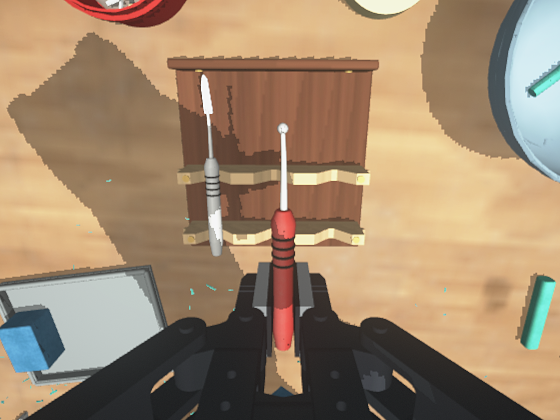

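Run:
```python
from h import *
m=dict(np.load("pics/w3.npz"))
L=np.array([[72,70,34],[72,-70,34],[-3,70,34],[-3,-70,34],[-49,70,34],[-49,-70,34]])/1e3
p,e=fit(L,np.array([(167,59),(379,60),(177,170),(370,170),(183,229),(366,229)]),m); print(p,e)
c,s=np.cos(p[2]),np.sin(p[2])
for y in(0,-.044): print(p[0]+c*-.03-s*y,p[1]+s*-.03+c*y)
print(proj(place(L,p),m).round(), proj(place(L,(.6485,.1821,-.1991)),m).round())
```

```text
[ 0.65289758  0.1848172  -0.19522381] 4.592840326939637
0.6234674562195172 0.19063678634072898
0.6149320677594272 0.1474725981306472
[[161.  55.]
 [385.  55.]
 [173. 173.]
 [375. 173.]
 [179. 234.]
 [369. 234.]] [[167.  61.]
 [391.  62.]
 [178. 178.]
 [379. 179.]
 [184. 238.]
 [373. 239.]]
```

Run:
```python
import cv2
a=cv2.imread("pics/w3.png"); cv2.imwrite("pics/w3z.png",cv2.resize(a[150:262,165:385],None,fx=3.6,fy=3.6,interpolation=cv2.INTER_CUBIC))
```

```text
(no output)
```

View pics/w3z.png

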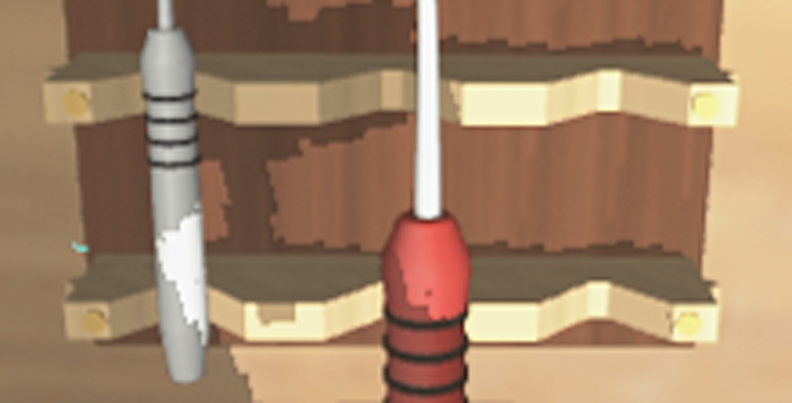

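```bash
python3 - <<'E'
from h import *
m=dict(np.load("pics/w3.npz"))
L=np.array([[-7,22,34],[-7,-22,34],[-53,22,34],[-53,-22,34],[-7,67,34],[-7,-67,34],[-53,67,34],[-53,-67,34]])/1e3
uv=np.array([(277.5,104),(505,104),(284,322),(504,322),(45,104),(738,104),(66,322),(718,322)])/3.6+[165,150]
p,e=fit(L,uv,m); print(p,e)
c,s=np.cos(p[2]),np.sin(p[2])
for y in(0,-.044): print(p[0]+c*-.03-s*y,p[1]+s*-.03+c*y)
print((proj(place(L,p),m)-uv).round(1))
E
python3 seg.py w3 283 128 283 349 .134
```

```text
[ 0.65256761  0.18501401 -0.19454181] 0.325021075290581
0.6231335196309675 0.1908135217794092
0.6146275710934678 0.14764352248038898
[[ 0.1 -0. ]
 [ 0.  -0. ]
 [ 0.6 -0. ]
 [-1.1 -0. ]
 [ 0.1 -0. ]
 [-0.2  0. ]
 [ 0.3 -0. ]
 [ 0.3 -0. ]]
mid [0.6375 0.1816 0.134 ] len 0.10404640942384201 yaw -0.19355992740510536 grip+18 [0.6198 0.1851 0.134 ]
```

```bash
python3 -m crank '[[0.017,0.0275,-0.1,0,-1],[0,0,-0.12,0,-1],[0,0,-0.12,0,-1],[0,0,-0.1,0,-1],[0,0,-0.05,0,-1],[0,0,-0.025,0,-1],[0,0,0,0,-1],[0,0,0,0,-1]]'
```

```text
clock: 6.5
tcp_pos: [0.6252, 0.1929, 0.0276]
orientation: [-3.126, 0.308, -0.002]
contact_force: [0.2, 0.5, -0.1]
grip_width: 0.0085
gripper_force: 39.3
```

```bash
python3 -m crank '[[0,0,-0.015,0,-1],[0,0,-0.01,0,-1],[0,0,0,0,-1],[0,0,0,0,-1]]'
```

```text
clock: 6.83
tcp_pos: [0.6256, 0.1927, 0.0232]
orientation: [-3.126, 0.308, -0.004]
contact_force: [-0.8, -1.5, 4.9]
grip_width: 0.0086
gripper_force: 40.0
```

```bash
python3 -m crank '[[0,0,0,0,-0.35],[0,0,0,0,-0.35],[0,0,0,0,-0.35],[0,0,0.1,0,-0.35],[0,0,0.15,0,-0.35],[0,0,0.2,0,-0.35],[-0.08,-0.04,0.15,0.138,-0.1],[-0.08,-0.04,0.03,0.138,-0.1]]'
python3 -m crank '[[-0.09,-0.045,0,0.138,-0.1],[-0.09,-0.045,0,0.138,-0.1],[-0.09,-0.045,0,0.138,-0.1],[-0.09,-0.045,0,0.138,-0.1],[-0.09,-0.045,0,0.138,-0.1],[-0.09,-0.045,0,0.138,-0.1],[-0.09,-0.05,0,0.138,-0.1],[-0.08,-0.05,0,0.138,-0.1]]'
python3 -m crank '[[0,0,0,0,-0.1],[0,0,0,0,-0.1],[0,0,0,0,-0.1],[0,0,0,0,-0.1]]'
python3 look.py w4
```

```text
clock: 7.5
tcp_pos: [0.5956, 0.1789, 0.1534]
orientation: [-3.138, -0.041, -0.014]
contact_force: [0.6, -0.8, 0.6]
grip_width: 0.0386
gripper_force: 0.0
clock: 8.17
tcp_pos: [0.4491, 0.1029, 0.1476]
orientation: [-2.833, -1.358, 0.001]
contact_force: [-0.1, -0.7, -0.2]
grip_width: 0.0383
gripper_force: 0.0
clock: 8.5
tcp_pos: [0.4514, 0.1039, 0.1479]
orientation: [-2.838, -1.348, -0.002]
contact_force: [-0.0, -0.3, -0.4]
grip_width: 0.0387
gripper_force: 0.0
8.5 [0.4514 0.1039 0.1479] closing yaw -0.6838446815634025 F [-0.025  -0.2623 -0.4356] w 0.038693789782680045 cam [0.5039 0.1669 0.2905] axis [-0.2027 -0.2486 -0.9472]
```

View pics/w4.png

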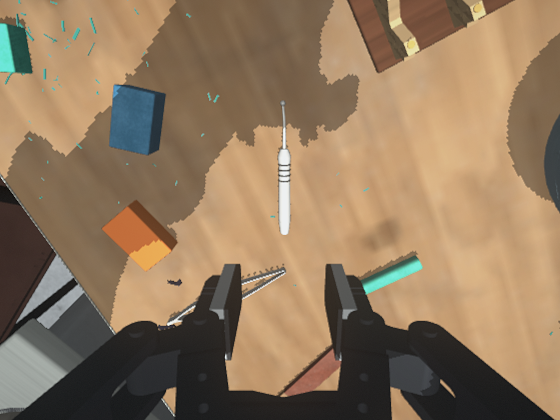

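```bash
python3 seg.py w4 282.5 102 284 235 .0055
```

```text
mid [0.4635 0.1168 0.0055] len 0.11258270427235521 yaw 0.8983386940900281 grip+18 [0.4523 0.1027 0.0055]
```

```bash
python3 -m crank '[[0.005,-0.006,-0.15,0.01,-0.1],[0,0,-0.2,0,-0.1],[0,0,-0.18,0,-0.3],[0,0,-0.12,0,-0.3],[0,0,-0.06,0,-0.3],[0,0,-0.022,0,-0.3],[0,0,0,0,-0.3],[0,0,0,0,-0.3]]'
python3 -m crank '[[0,0,0,0,-1],[0,0,0,0,-1],[0,0,0,0,-1],[0,0,0,0,-1],[0,0,0,0,-1]]' 30
```

```text
clock: 9.22
tcp_pos: [0.4521, 0.1026, 0.0014]
orientation: [-2.832, -1.36, -0.001]
contact_force: [0.9, -0.0, -0.1]
grip_width: 0.03
gripper_force: 0.0
clock: 9.63
tcp_pos: [0.4522, 0.1023, 0.0018]
orientation: [2.832, 1.36, 0.003]
contact_force: [-0.0, 1.3, 3.1]
grip_width: 0.0089
gripper_force: 30.7
```

```bash
python3 -m crank '[[0,0,0.08,0,-1],[0,0,0.15,0,-1],[0,0,0.19,0,-1],[0.05,0.013,0.15,-0.139,-1],[0.08,0.023,0.03,-0.139,-1],[0.08,0.023,0,-0.139,-1],[0.09,0.025,0,-0.139,-1],[0.09,0.025,0,-0.139,-1]]' 40
python3 -m crank '[[0.09,0.025,0,-0.139,-1],[0.09,0.025,0,-0.139,-1],[0.09,0.025,0,-0.139,-1],[0.09,0.025,0,-0.139,-1],[0.0665,0.0245,0,-0.14,-1],[0,0,0,0,-1],[0,0,0,0,-1],[0,0,0,0,-1]]'
python3 look.py w5
```

```text
clock: 10.3
tcp_pos: [0.5299, 0.1235, 0.1216]
orientation: [3.095, 0.537, 0.0]
contact_force: [-0.4, -0.0, -0.9]
grip_width: 0.0084
gripper_force: 41.5
clock: 10.97
tcp_pos: [0.6136, 0.1482, 0.1208]
orientation: [3.126, -0.305, -0.003]
contact_force: [0.2, -0.4, -0.8]
grip_width: 0.0083
gripper_force: 41.5
10.9667 [0.6136 0.1482 0.1208] closing yaw -1.765328628225273 F [ 0.2428 -0.3755 -0.8093] w 0.008272824191064551 cam [0.6954 0.1311 0.2631] axis [-0.3178  0.0621 -0.9461]
```

View pics/w5.png

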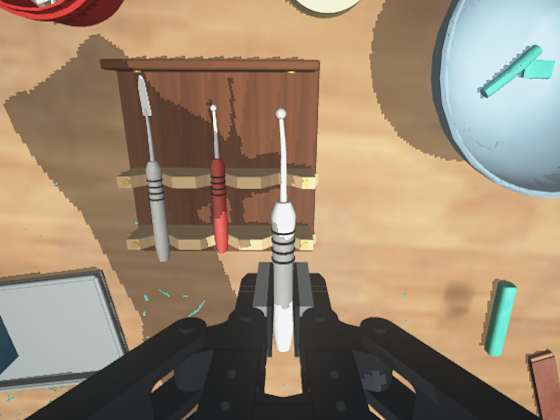

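```bash
python3 seg.py w5 213.5 105 222 252 .0275; python3 seg.py w5 280.5 111 284 350 .126
```

```text
mid [0.6434 0.1871 0.0275] len 0.10509226904487615 yaw -0.19866572149015702 grip+18 [0.6258 0.1907 0.0275]
mid [0.6335 0.1433 0.126 ] len 0.11115228450653615 yaw -0.1815603978138346 grip+18 [0.6158 0.1466 0.126 ]
```

```bash
python3 -m crank '[[0,0,-0.1,-0.018,-1],[0,0,-0.12,0,-1],[0,0,-0.12,0,-1],[0,0,-0.08,0,-1],[0,0,-0.04,0,-1],[0,0,-0.022,0,-1],[0,0,0,0,-1],[0,0,0,0,-1]]'
```

```text
clock: 11.68
tcp_pos: [0.6152, 0.1486, 0.0257]
orientation: [-3.124, 0.33, -0.002]
contact_force: [0.9, -0.6, -0.6]
grip_width: 0.0082
gripper_force: 41.5
```

```bash
python3 -m crank '[[0,0,-0.015,0,-1],[0,0,0,0,-1],[0,0,0,0,-0.35],[0,0,0,0,-0.35],[0,0,0,0,-0.35],[0,0,0.1,0,-0.35],[0,0,0.2,0,-0.35],[0,0,0.2,0,-0.35]]'
python3 -m crank '[[-0.06,0.04,0.14,0.156,0.3],[-0.062,0.042,0,0.156,0.3],[-0.062,0.042,0,0.156,0.3],[-0.062,0.042,0,0.156,0.3],[-0.062,0.042,0,0.156,0.3],[-0.062,0.042,0,0.156,0.3],[-0.062,0.042,0,0.156,0.3],[-0.062,0.042,0,0.156,0.3]]'
python3 -m crank '[[-0.062,0.042,0,0.156,0.3],[-0.062,0.042,0,0.156,0.3],[-0.062,0.042,0,0.156,0.3],[-0.062,0.042,0,0.156,0.3],[-0.062,0.042,0,0.156,0.3],[-0.062,0.042,0,0.156,0.3],[-0.062,0.042,0,0.156,0.3],[-0.062,0.042,0,0.156,0.3]]'
python3 -m crank '[[-0.062,0.042,0,0.156,0.3],[-0.062,0.042,0,0.156,0.3],[-0.062,0.042,0,0.156,0.3],[-0.062,0.042,0,0.156,0.3],[-0.062,0.042,0,0.156,0.3],[0,0,0,0,0.3],[0,0,0,0,0.3],[0,0,0,0,0.3]]'
python3 look.py w6
```

```text
clock: 12.35
tcp_pos: [0.6133, 0.148, 0.1214]
orientation: [3.122, -0.331, -0.006]
contact_force: [1.8, 0.3, 0.2]
grip_width: 0.0281
gripper_force: 0.0
clock: 13.02
tcp_pos: [0.5153, 0.2155, 0.1499]
orientation: [2.908, 1.187, 0.0]
contact_force: [0.2, -0.5, -0.6]
grip_width: 0.0557
gripper_force: 0.0
clock: 13.68
tcp_pos: [0.4163, 0.2827, 0.1499]
orientation: [2.008, 2.416, -0.0]
contact_force: [0.5, 0.1, -0.0]
grip_width: 0.0554
gripper_force: 0.0
clock: 14.35
tcp_pos: [0.3555, 0.324, 0.1499]
orientation: [1.199, 2.903, -0.0]
contact_force: [0.2, -1.3, -0.7]
grip_width: 0.0551
gripper_force: 0.0
14.35 [0.3555 0.324  0.1499] closing yaw 0.7874437178836908 F [ 0.1675 -1.2634 -0.7317] w 0.0551485899576854 cam [0.2969 0.3815 0.2923] axis [ 0.2285 -0.2273 -0.9466]
```

View pics/w6.png

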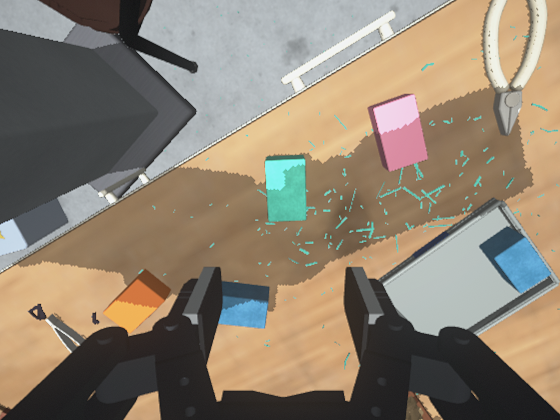

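```bash
cat > quad.py <<'E'
import sys
from h import *
np.set_printoptions(precision=4,suppress=True)
m=dict(np.load(f"pics/{sys.argv[1]}.npz")); P=ray(eval(sys.argv[2]),float(sys.argv[3]),m)
d=P[0]-P[3]+P[1]-P[2]
print(P.mean(0),"sides",np.linalg.norm(np.diff(P[[0,1,2,3,0]],axis=0),axis=1)*1e3,"long yaw",np.arctan2(d[1],d[0]))
E
python3 quad.py w6 '[(265,158),(304,156),(306,220),(268,222)]' .02
python3 - <<'E'
import sys; sys.path.insert(0,'.')
from h import *
a=cv2.imread("pics/w6.png"); h=cv2.cvtColor(a,cv2.COLOR_BGR2HSV)
k=cv2.inRange(h,(75,90,60),(95,255,255)); n,l,s,c=cv2.connectedComponentsWithStats(k)
i=l[190,287]; print(s[i],cv2.boxPoints(cv2.minAreaRect(np.argwhere(l==i)[:,::-1].astype(np.float32))))
E
```

```text
[0.3527 0.3294 0.02  ] sides [30.6525 53.6611 31.7585 53.8205] long yaw 2.3984596204751814
[ 265  156   50   66 2494] [[263.99796 156.9679 ]
 [310.514   153.96686]
 [314.68808 218.66528]
 [268.17203 221.66632]]
```

```bash
python3 -m crank '[[-0.0125,0.0175,-0.15,0.045,0.3],[0,0,-0.2,0,0.3],[0,0,-0.18,0,0.3],[0,0,-0.12,0,0.3],[0,0,-0.06,0,0.3],[0,0,-0.02,0,0.3],[0,0,0,0,0.3],[0,0,0,0,0.3]]'
python3 -m crank '[[0,0,0,0,-0.5],[0,0,0,0,-0.5],[0,0,0,0,-0.5],[0,0,0,0,-0.5],[0,0,0,0,-0.5],[0,0,0.1,0,-0.5],[0,0,0.2,0,-0.5],[0,0,0.2,0,-0.5]]' 40
```

```text
clock: 15.07
tcp_pos: [0.3531, 0.3288, 0.005]
orientation: [1.143, 2.925, 0.002]
contact_force: [0.4, -1.1, 0.2]
grip_width: 0.0554
gripper_force: 0.0
clock: 15.73
tcp_pos: [0.3514, 0.3274, 0.105]
orientation: [-1.141, -2.925, 0.003]
contact_force: [1.5, 0.1, -0.7]
grip_width: 0.0315
gripper_force: 40.2
```

```bash
python3 -m crank '[[0.078,-0.185,0.1,0.035,-0.5],[0.079,-0.187,0,0.035,-0.5],[0.079,-0.187,0,0.035,-0.5],[0.079,-0.187,0,0.035,-0.5],[0.079,-0.187,0,0.035,-0.5],[0.079,-0.187,0,0.035,-0.5],[0.079,-0.187,0,0.035,-0.5],[0.079,-0.187,0,0.035,-0.5]]'
python3 -m crank '[[0.079,-0.187,0,0.035,-0.5],[0.079,-0.187,0,0.035,-0.5],[0.079,-0.187,0,0.035,-0.5],[0.079,-0.187,0,0.035,-0.5],[0.079,-0.187,0,0.035,-0.5],[0.079,-0.187,0,0.035,-0.5],[0.079,-0.187,0,0.035,-0.5],[0.073,-0.187,0,0.035,-0.5]]'
python3 -m crank '[[0,0,0,0,-0.5],[0,0,0,0,-0.5],[0,0,0,0,-0.5]]'
python3 look.py w7
```

```text
clock: 16.4
tcp_pos: [0.478, 0.0298, 0.1235]
orientation: [0.812, 3.033, 0.0]
contact_force: [0.4, 0.5, -0.7]
grip_width: 0.0312
gripper_force: 40.2
clock: 17.07
tcp_pos: [0.6031, -0.2696, 0.1236]
orientation: [0.475, 3.104, -0.001]
contact_force: [1.2, -0.2, 0.1]
grip_width: 0.0314
gripper_force: 40.2
clock: 17.32
tcp_pos: [0.6024, -0.2668, 0.1229]
orientation: [0.477, 3.105, 0.001]
contact_force: [-0.7, 0.3, 0.4]
grip_width: 0.0312
gripper_force: 40.2
17.3167 [ 0.6024 -0.2668  0.1229] closing yaw 1.2657107979377777 F [-0.7382  0.3362  0.4046] w 0.031239544151979062 cam [ 0.5234 -0.2431  0.2654] axis [ 0.3076 -0.0957 -0.9467]
```

View pics/w7.png

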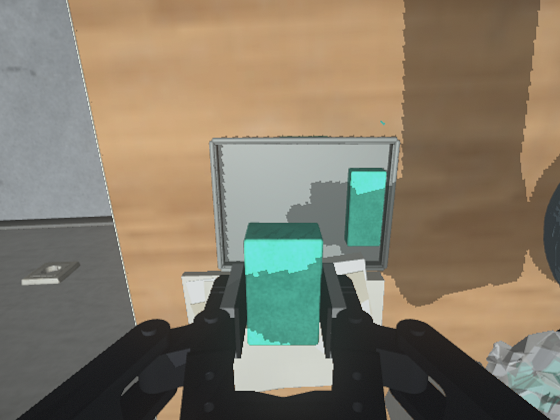

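```bash
python3 - <<'E'
from h import *
m=dict(np.load("pics/w7.npz"))
L=np.array([[-52,-67,12],[-52,67,12],[52,67,12],[52,-67,12]])/1e3; uv=np.array([(210,140),(399,139),(388,269),(218,269)])
p,e=fit(L,uv,m); print(p,e,(proj(place(L,p),m)-uv).round(1)); print(place(np.array([[0,-.017,0]]),p))
E
python3 quad.py w7 '[(244,239),(322,239),(319,345),(249,345)]' .135
```

```text
[ 0.60969635 -0.2531994  -0.30002847] 1.5661533564316372 [[ 1.5  0.1]
 [-1.1  0. ]
 [-3.  -0.9]
 [ 2.6  0. ]]
[[ 0.60467205 -0.26943997  0.        ]]
[ 0.6031 -0.2677  0.135 ] sides [31.7294 52.519  31.8704 52.5017] long yaw 2.845199543605449
```

```bash
python3 -m crank '[[0.0075,-0.0085,-0.13,-0.006,-0.5],[0,0,-0.16,0,-0.5],[0,0,-0.13,0,-0.5],[0,0,-0.08,0,-0.5],[0,0,-0.045,0,-0.5],[0,0,-0.02,0,-0.5],[0,0,0,0,-0.5],[0,0,0,0,-0.5]]'
```

```text
clock: 18.03
tcp_pos: [0.6052, -0.2688, 0.0109]
orientation: [0.483, 3.102, -0.0]
contact_force: [-0.6, -0.4, 0.5]
grip_width: 0.0312
gripper_force: 40.2
```

```bash
python3 -m crank '[[0,0,-0.015,0,-0.5],[0,0,0,0,-0.5],[0,0,0,0,0.1],[0,0,0,0,0.1],[0,0,0,0,0.1],[0,0,0.1,0,0.1],[0,0,0.2,0,0.1],[0,0,0.2,0,0.1]]'
python3 -m crank '[[-0.078,0.18,0.1,0.105,0.2],[-0.078,0.188,0.1,0.105,0.2],[-0.078,0.188,0,0.105,0.2],[-0.078,0.188,0,0.105,0.2],[-0.078,0.188,0,0.105,0.2],[-0.078,0.188,0,0.105,0.2],[-0.078,0.188,0,0.105,0.2],[-0.078,0.188,0,0.105,0.2]]'
python3 -m crank '[[-0.079,0.188,0,0.105,0.2],[-0.079,0.188,0,0.105,0.2],[-0.079,0.188,0,0.105,0.2],[-0.079,0.188,0,0.106,0.2],[-0.079,0.188,0,0.106,0.2],[0,0,0,0,0.2],[0,0,0,0,0.2],[0,0,0,0,0.2]]'
python3 look.py w8
python3 - <<'E'
from h import *
a=cv2.imread("pics/w8.png"); h=cv2.cvtColor(a,cv2.COLOR_BGR2HSV)
k=cv2.inRange(h,(98,110,30),(115,255,255)); n,l,s,c=cv2.connectedComponentsWithStats(k)
for i in range(1,n):
    if s[i,4]>300: print(s[i],cv2.approxPolyDP(cv2.findContours((l==i).astype(np.uint8),0,2)[0][0],4,True)[:,0].tolist())
E
```

```text
clock: 18.7
tcp_pos: [0.6026, -0.2685, 0.106]
orientation: [-0.483, -3.1, -0.002]
contact_force: [1.2, -0.7, -0.6]
grip_width: 0.0468
gripper_force: 0.0
clock: 19.37
tcp_pos: [0.4803, 0.0266, 0.144]
orientation: [-0.553, 3.092, -0.001]
contact_force: [0.4, 0.9, 0.3]
grip_width: 0.0516
gripper_force: 0.0
clock: 20.03
tcp_pos: [0.4024, 0.2128, 0.1437]
orientation: [1.171, -2.915, 0.001]
contact_force: [-0.5, -0.3, -0.2]
grip_width: 0.0514
gripper_force: 0.0
20.0333 [0.4024 0.2128 0.1437] closing yaw 2.3349294821318702 F [-0.4884 -0.3221 -0.1825] w 0.05136055407209084 cam [0.3427 0.1543 0.2862] axis [ 0.2325  0.2227 -0.9467]
[ 271  183   42   56 1950] [[276, 183], [271, 235], [305, 238], [312, 186]]
```

View pics/w8.png

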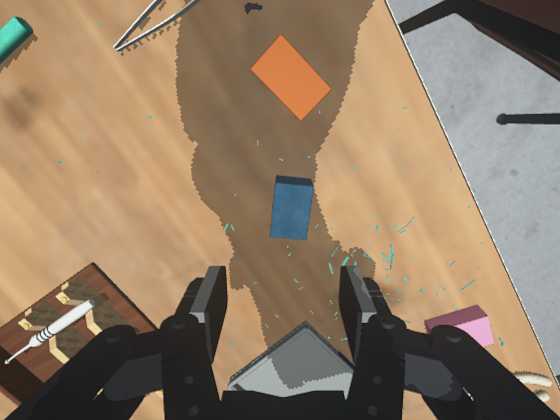

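```bash
python3 quad.py w8 '[(275,184),(313,187),(307,240),(270,237)]' .026
```

```text
[0.4042 0.2224 0.026 ] sides [29.3994 44.6824 30.1547 44.4892] long yaw -2.4674847868153833
```

```bash
python3 -m crank '[[0.005,0.042,-0.15,-0.115,0.2],[0,0,-0.19,0,0.2],[0,0,-0.16,0,0.2],[0,0,-0.11,0,0.2],[0,0,-0.06,0,0.2],[0,0,-0.015,0,0.2],[0,0,0,0,0.2],[0,0,0,0,0.2]]'
python3 -m crank '[[0,0,0,0,-0.5],[0,0,0,0,-0.5],[0,0,0,0,-0.5],[0,0,0,0,-0.5],[0,0,0,0,-0.5],[0,0,0,0,-0.5]]' 40
```

```text
clock: 20.75
tcp_pos: [0.4042, 0.2212, 0.0073]
orientation: [-1.036, 2.965, -0.0]
contact_force: [0.2, 0.6, -0.7]
grip_width: 0.0513
gripper_force: 0.0
clock: 21.25
tcp_pos: [0.4044, 0.2218, 0.008]
orientation: [-1.037, 2.963, -0.001]
contact_force: [-0.3, -1.6, 7.0]
grip_width: 0.0292
gripper_force: 40.0
```

```bash
python3 -m crank '[[0,0,0.1,0,-0.5],[0,0,0.2,0,-0.5],[0,0,0.2,0,-0.5],[0.09,0.1,0,-0.134,-0.5],[0.09,0.1,0,-0.134,-0.5],[0.09,0.1,0,-0.134,-0.5],[0.09,0.1,0,-0.134,-0.5],[0.09,0.1,0,-0.134,-0.5]]'
python3 -m crank '[[0.1,0.1,0,-0.134,-0.5],[0.1,0.092,0,-0.133,-0.5],[0,0,0,0,-0.5],[0,0,0,0,-0.5],[0,0,0,0,-0.5],[0,0,0,0,-0.5]]'
python3 look.py w9
python3 - <<'E'
from h import *
m=dict(np.load("pics/w9.npz")); a=cv2.imread("pics/w9.png"); h=cv2.cvtColor(a,cv2.COLOR_BGR2HSV)
# predicted rim corners, fixed block corners; and blue contours, grey tray contour
L=np.array([[-52,-67,12],[-52,67,12],[52,67,12],[52,-67,12]])/1e3
B=np.array([[-26,32,26],[-26,62,26],[26,62,26],[26,32,26]])/1e3
for X in(L,B): print("pred",proj(place(X,(.5352,.3771,-.0635)),m).round().tolist())
for nm,k in(("blue",cv2.inRange(h,(98,110,30),(115,255,255))),("grey",cv2.inRange(h,(0,0,60),(179,40,200)))):
    n,l,s,c=cv2.connectedComponentsWithStats(k)
    for i in range(1,n):
        if s[i,4]>500: print(nm,s[i].tolist(),cv2.approxPolyDP(max(cv2.findContours((l==i).astype(np.uint8),0,2)[0],key=len),5,True)[:,0].tolist()[:16])
E
```

```text
clock: 21.92
tcp_pos: [0.4945, 0.3222, 0.1076]
orientation: [-0.223, 3.133, 0.0]
contact_force: [1.1, 0.4, 0.5]
grip_width: 0.0299
gripper_force: 39.9
clock: 22.42
tcp_pos: [0.5326, 0.3589, 0.1068]
orientation: [-0.096, -3.14, 0.002]
contact_force: [0.9, 0.3, -0.8]
grip_width: 0.0294
gripper_force: 39.9
22.4167 [0.5326 0.3589 0.1068] closing yaw 1.5098072198871706 F [ 0.8682  0.2624 -0.7556] w 0.02937509210924508 cam [0.4501 0.363  0.2493] axis [ 0.321  -0.0201 -0.9469]
pred [[212.0, 141.0], [411.0, 141.0], [395.0, 278.0], [221.0, 277.0]]
pred [[361.0, 184.0], [406.0, 184.0], [398.0, 255.0], [355.0, 255.0]]
blue [360, 191, 50, 64, 2761] [[365, 191], [360, 252], [401, 253], [409, 193]]
blue [246, 234, 75, 113, 7283] [[315, 234], [314, 245], [312, 239], [307, 244], [297, 237], [276, 243], [278, 238], [263, 243], [261, 252], [247, 251], [251, 346], [316, 344]]
grey [213, 139, 204, 220, 14735] [[214, 144], [221, 275], [232, 274], [226, 292], [213, 292], [226, 293], [223, 308], [238, 318], [237, 358], [242, 341], [236, 306], [252, 229], [316, 231], [329, 317], [343, 308], [339, 293]]
grey [6, 295, 25, 118, 635] [[10, 295], [21, 350], [11, 357], [22, 360], [12, 365], [22, 365], [13, 369], [24, 373], [26, 412], [18, 297]]
```

Run:
```python
from h import *
m=dict(np.load("pics/w9.npz")); a=cv2.imread("pics/w9.png"); h=cv2.cvtColor(a,cv2.COLOR_BGR2HSV)
k=cv2.inRange(h,(98,90,25),(118,255,255))
E=[]
for v in range(250,340,4):
    u=np.flatnonzero(k[v,235:335])+235; E.append((v,u[0],u[-1]))
E=np.array(E,float)
for j in(1,2):
    c=np.polyfit(E[:,0],E[:,j],1); P=ray([(np.polyval(c,v),v) for v in(250,340)],.1248,m); d=P[0]-P[1]; print("edge",P.round(4).tolist(),np.arctan(d[1]/d[0]))
for X,z in((((214,144),(221,275)),.012),(((365,191),(360,252)),.026),(((409,193),(401,253)),.026)):
    P=ray(X,z,m); d=P[0]-P[1]; print(P.round(4).tolist(),np.arctan(d[1]/d[0]))
```

```text
edge [[0.5083, 0.3448, 0.1248], [0.551, 0.3422, 0.1248]] -0.06198465313621652
edge [[0.5101, 0.3738, 0.1248], [0.5528, 0.3711, 0.1248]] -0.0619108747929684
[[0.4813, 0.3144, 0.012], [0.581, 0.3073, 0.012]] -0.07077545603608491
[[0.5164, 0.4136, 0.026], [0.561, 0.4107, 0.026]] -0.06428241677051348
[[0.5196, 0.4428, 0.026], [0.5635, 0.4396, 0.026]] -0.07294479631522427
```

```bash
python3 -m crank '[[0.005,0.01,-0.12,-0.006,-0.5],[0,0,-0.14,0,-0.5],[0,0,-0.1,0,-0.5],[0,0,-0.06,0,-0.5],[0,0,-0.035,0,-0.5],[0,0,-0.019,0,-0.5],[0,0,0,0,-0.5],[0,0,0,0,-0.5]]'
```

```text
clock: 23.13
tcp_pos: [0.5349, 0.3626, 0.013]
orientation: [0.105, 3.139, 0.002]
contact_force: [0.3, 0.1, 0.1]
grip_width: 0.0292
gripper_force: 39.9
```

```bash
python3 -m crank '[[0,0,-0.012,0,-0.5],[0,0,0,0,-0.5],[0,0,0,0,-0.05],[0,0,0,0,-0.05],[0,0,0,0,-0.05],[0,0,0.1,0,-0.05],[0,0,0.2,0,-0.05],[0,0,0.2,0,-0.05]]'
python3 -m crank '[[-0.031,-0.19,0.05,-0.014,-0.2],[-0.031,-0.191,0,-0.014,-0.2],[-0.031,-0.191,0,-0.014,-0.2],[-0.031,-0.191,0,-0.014,-0.2],[-0.031,-0.191,0,-0.014,-0.2],[-0.031,-0.191,0,-0.014,-0.2],[-0.031,-0.191,0,-0.014,-0.2],[-0.031,-0.191,0,-0.014,-0.2]]'
python3 -m crank '[[-0.031,-0.191,0,-0.014,-0.2],[-0.031,-0.191,0,-0.014,-0.2],[0,0,0,0,-0.2],[0,0,0,0,-0.2],[0,0,0,0,-0.2],[0,0,0,0,-0.2]]'
python3 look.py w10
cat > turq.py <<'E'
import sys
from h import *
p=sys.argv[1]; m=dict(np.load(f"pics/{p}.npz")) if len(sys.argv)<4 else r.camera_model(sys.argv[3])
a=cv2.imread(f"pics/{p}.png"); h=cv2.cvtColor(a,cv2.COLOR_BGR2HSV)
k=cv2.inRange(h,(75,110,60),(95,255,255)); n,l,s,c=cv2.connectedComponentsWithStats(k)
for i in range(1,n):
    if s[i,4]>40:
        q=cv2.boxPoints(cv2.minAreaRect(np.argwhere(l==i)[:,::-1].astype(np.float32))); P=ray(q,float(sys.argv[2]),m)
        e=np.diff(P[[0,1,2]],axis=0)[:,:2]; L=np.linalg.norm(e,axis=1); d=e[L.argmax()]
        print(c[i].round(),s[i,4],"world",P.mean(0)[:2].round(4),"sides",(L*1e3).round(1),"yaw",np.arctan(d[1]/d[0]).round(3))
E
python3 turq.py w10 .008
```

```text
clock: 23.8
tcp_pos: [0.5331, 0.3611, 0.1091]
orientation: [-0.104, -3.136, 0.004]
contact_force: [1.4, -0.3, 0.3]
grip_width: 0.0407
gripper_force: 0.0
clock: 24.47
tcp_pos: [0.4841, 0.0549, 0.1197]
orientation: [0.243, 3.132, -0.0]
contact_force: [0.3, -0.1, -0.0]
grip_width: 0.0339
gripper_force: 0.0
clock: 24.97
tcp_pos: [0.4727, -0.0182, 0.1198]
orientation: [0.274, 3.129, 0.001]
contact_force: [0.4, 0.9, -0.7]
grip_width: 0.0335
gripper_force: 0.0
24.9667 [ 0.4727 -0.0182  0.1198] closing yaw 1.3964140158222549 F [ 0.4251  0.9144 -0.6897] w 0.0335152214931282 cam [ 0.3911 -0.0051  0.2623] axis [ 0.3179 -0.0547 -0.9466]
[284. 202.] 1252 world [ 0.4731 -0.0184] sides [69.5 10.9] yaw -0.199
[ 47. 334.] 83 world [ 0.5556 -0.242 ] sides [ 7.4 23.6] yaw 1.273
[ 32. 381.] 2030 world [ 0.6003 -0.279 ] sides [76.4 40.5] yaw -1.071
```

```bash
python3 -m crank '[[0.002,0,-0.15,-0.03,-0.2],[0,0,-0.17,0,-0.2],[0,0,-0.14,0,-0.3],[0,0,-0.08,0,-0.3],[0,0,-0.04,0,-0.3],[0,0,-0.016,0,-0.3],[0,0,0,0,-0.3],[0,0,0,0,-0.3]]'
python3 -m crank '[[0,0,0,0,-1],[0,0,0,0,-1],[0,0,0,0,-1],[0,0,0,0,-1],[0,0,0.1,0,-1],[0,0,0.2,0,-1],[0,0,0.2,0,-1],[0,0,0.2,0,-1]]' 30
```

```text
clock: 25.68
tcp_pos: [0.4737, -0.0188, 0.0011]
orientation: [0.311, 3.125, 0.001]
contact_force: [-0.6, 0.4, -0.5]
grip_width: 0.0298
gripper_force: 0.0
clock: 26.35
tcp_pos: [0.4721, -0.0196, 0.1419]
orientation: [-0.313, -3.125, -0.001]
contact_force: [1.3, -0.5, -0.2]
grip_width: 0.0109
gripper_force: 31.1
```

```bash
python3 -m crank '[[0.17,-0.006,0.04,0,-1],[0.18,-0.007,0,0,-1],[0.18,-0.007,0,0,-1],[0.18,-0.007,0,0,-1],[0.18,-0.007,0,0,-1],[0.14,-0.006,0,0,-1],[0,0,0,0,-1],[0,0,0,0,-1]]'
python3 -m crank '[[0,0,0,0,-1],[0,0,-0.12,0,-1],[0,0,-0.15,0,-1],[0,0,-0.12,0,-1],[0,0,-0.1,0,-1],[0,0,-0.06,0,-1],[0,0,0,0,-1],[0,0,0,0,-1]]'
```

```text
clock: 27.02
tcp_pos: [0.6795, -0.0277, 0.1478]
orientation: [-0.315, -3.125, -0.001]
contact_force: [-0.8, 0.7, -1.2]
grip_width: 0.0111
gripper_force: 31.1
clock: 27.68
tcp_pos: [0.6782, -0.0277, 0.0388]
orientation: [-0.313, -3.125, 0.0]
contact_force: [0.9, -0.1, 0.1]
grip_width: 0.0108
gripper_force: 31.1
```

```bash
python3 -m crank '[[0,0,-0.05,0,-1],[0,0,0,0,-1],[0,0,0,0,-0.4],[0,0,0,0,-0.4],[0,0,0,0,-0.4],[0,0,0.1,0,-0.4],[0,0,0.2,0,-0.4],[0,0,0.2,0,-0.4]]'
python3 -m crank '[[0,0,0.2,0,-0.4],[0,0,0.15,0,-0.4],[-0.12,-0.14,0,0,-0.4],[-0.12,-0.14,0,0,-0.4],[-0.12,-0.14,0,0,-0.4],[-0.12,-0.14,0,0,-0.4],[-0.12,-0.14,0,0,-0.4],[-0.12,-0.14,0,0,-0.4]]'
python3 -m crank '[[-0.12,-0.14,0,0,-0.4],[-0.12,-0.15,0,0,-0.4],[-0.05,-0.19,0,0,-0.4],[-0.05,-0.19,0,0,-0.4],[-0.05,-0.19,0,0,-0.4],[0,0,0,0,-0.4],[0,0,0,0,-0.4],[0,0,0,0,-0.4]]'
python3 - <<'E'
from h import *
a=r.grab_frame("top"); cv2.imwrite("pics/top1.png",a)
m=r.camera_model("top"); h=cv2.cvtColor(a,cv2.COLOR_BGR2HSV)
np.set_printoptions(precision=4,suppress=True)
def comps(n,k,z,mn=15):
    N,l,s,c=cv2.connectedComponentsWithStats(k)
    for i in range(1,N):
        if s[i,4]>=mn:
            q=cv2.boxPoints(cv2.minAreaRect(np.argwhere(l==i)[:,::-1].astype(np.float32))); P=ray(q,z,m); e=np.diff(P[:3],axis=0)[:,:2]; L=np.linalg.norm(e,axis=1);d=e[L.argmax()]
            print(n,c[i].round(),s[i,4],P.mean(0)[:2],(L*1e3).round(),np.arctan(d[1]/d[0]).round(2))
R=slice(110,300)
W=lambda k:np.where((np.arange(420)[:,None]>110)&(np.arange(420)[:,None]<300)&(np.arange(560)>120)&(np.arange(560)<480),k,0).astype(np.uint8)
comps("turq",W(cv2.inRange(h,(75,110,90),(95,255,255))),.02)
comps("blue",W(cv2.inRange(h,(98,140,60),(112,255,255))),.026,60)
k=W(cv2.inRange(h,(0,120,70),(6,255,255))|cv2.inRange(h,(174,120,70),(179,255,255)));comps("red",k,.0275)
comps("white",W(cv2.inRange(h,(0,0,165),(179,50,255))),.0275)
E
```

```text
clock: 28.35
tcp_pos: [0.6775, -0.0278, 0.1283]
orientation: [-0.313, -3.123, 0.0]
contact_force: [0.5, 0.4, 1.2]
grip_width: 0.0255
gripper_force: 0.0
clock: 29.02
tcp_pos: [0.5335, -0.1968, 0.1989]
orientation: [0.313, 3.125, -0.001]
contact_force: [-0.4, -0.3, -0.6]
grip_width: 0.0258
gripper_force: 0.0
clock: 29.68
tcp_pos: [0.457, -0.3673, 0.1986]
orientation: [0.314, 3.125, 0.001]
contact_force: [0.4, 0.8, -0.0]
grip_width: 0.0256
gripper_force: 0.0
turq [333. 140.] 184 [ 0.6746 -0.0336] [64. 38.] -0.53
turq [409. 160.] 265 [ 0.6213 -0.2084] [59. 25.] -0.29
turq [437. 167.] 293 [ 0.6044 -0.2722] [52. 32.] -0.31
blue [141. 197.] 230 [0.5383 0.4243] [44. 30.] -0.06
blue [168. 199.] 236 [0.5342 0.36  ] [45. 30.] -0.05
red [241. 160.] 112 [0.6262 0.1898] [70. 10.] -0.18
white [426. 119.] 374 [ 0.7177 -0.2542] [62. 46.] 1.55
white [466. 126.] 303 [ 0.7118 -0.3391] [71. 50.] -0.35
white [126. 126.] 183 [0.7179 0.4713] [27. 60.] 0.06
white [478. 125.] 48 [ 0.7028 -0.3716] [ 7. 40.] -0.1
white [328. 130.] 39 [ 0.6979 -0.0175] [17. 15.] -0.47
white [441. 144.] 173 [ 0.6548 -0.2811] [124.  22.] -1.57
white [472. 148.] 69 [ 0.6466 -0.3502] [23. 24.] 1.37
white [221. 163.] 42 [0.6178 0.2365] [43.  6.] -0.19
white [258. 168.] 53 [0.6052 0.1489] [45.  7.] -0.19
white [137. 295.] 62 [0.3137 0.4195] [ 5. 78.] 1.31
```

```bash
python3 -c "
from bench import r
print(r.hand_in())"
```

```text
the job is handed in; nothing more can be done
None
```

The job is handed in at about 30 s on the clock, and the final overhead image places both tools in the rest, each block square in its matching tray and the rod in the bowl; no verdict came back from the hand-in.

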